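# Open the filter bay of a bench fume extractor

## Robot

A 6-joint arm with a two-finger parallel gripper is mounted at the origin on the work surface. World frame = base frame: x ahead of the robot, y to its left, z up, the work surface at z = 0. Lengths are in m, angles in rad, forces in N, time in s.
With the tool pointing down it reaches from about 0.375 to 0.9 m from the base axis. Payload 3.1 kg.
Tool frame: the origin (TCP) lies between the finger pads; the fingertips stand robot.tip_extent ahead of it and the grasp point (between the pads) lies 3 mm ahead of it (robot.tip_extent is the distance from the TCP to the fingertips, in m); z points along the fingers, x is the direction in which the jaws open and shut, and the axes are right-handed (so a half turn about z gives the same grasp; the last joint's range is limited). The gripper opens to 87 mm and grips with 3 to 60 N. Pads are 19 mm wide; open, the fingers measure 117 mm over their backs; the gripper's body (75 mm by 190 mm) begins 51 mm behind the grasp point.
Start: joints at [-0.178, 0.527, 1.433, -0, 1.181, -0.178], TCP at [0.625, 0, 0.214] pointing down, gripper open.
Joint ranges: [-3.08, 3.08], [-0.75, 2.2], [0.22, 2.44], [-1.43, 4.57], [0, 2.65], [-2.85, 2.85]. Speed limits (rad/s): [2.79, 2.79, 3.14, 3.14, 3.14, 3.14].

## Interface

Orientations are given as a unit quaternion [x, y, z, w].
In Python, from rig import robot, cams gives the robot as it stands.
- The arm moves only by the tool carry_out, never from a script. Its argument "steps" is a list of rows, each a list of 3 entries, a list of its own where there are three numbers: the shift along the world's x, y, z in cm, then the turn about the world's z in degrees, then the closure, from 0 (fully open) to 1 (shut). In form: [[[dx, dy, dz], spin, fingers], ...]. A call has 1 to 10 rows; each row shifts and turns the pose as measured when the row begins; what a row does not reach is not made up. A row lasts 1/10 s, in which the tool goes at most 50 mm and 8.59 degrees, less where a joint would pass 70% of its speed; a pose out of reach is approached as far as the arm can. A call with a gripper value outside its range is refused whole. The fingers move at their own pace and stop on an object; "squeeze" is the grip in N (left out, the last holds). Time passes only in rows, so rows that do not move let the fingers close. It gives the time, the measured TCP pose, the force and the opening at its end, in the units of the state.
- robot.get_obs(): the state, without advancing time (a new reading comes with each control period).
- cams.camera(name): name is "scene" or "side" or "wrist"; returns a dict with "pixels" (400x640x3 uint8, red, green, blue), "fx", "fy", "cx", "cy" (pixels), "k1" (the pictures are not rectified: a ray, as slopes to the right and down, at radius r is drawn at 1 + k1 r^2 times it, then the intrinsics apply), "eye" and "rotation" of the camera in the world. Camera axes: x right, y up, looking along -z (the intrinsics and any distortion apply to the point x, -y, -z); pixel columns grow to the right and rows downward; lengths in m; the calibration is good to about 2 mm. A picture is of the moment at which its call begins. There is no depth.
- robot.hand_in(): hands the job in, once; it reports no verdict.
The state is a dict: "time": time; "q": joint angles; "joint_velocities": joint speeds; "joint_torque": joint torques, N m; "position": TCP position; "tool_rot": TCP orientation; "ft_force": force on the tool from outside, world axes, zero at the start; "moment": the same for the moment, N m; "grip_width": finger opening in m.
Only numpy, scipy, OpenCV 4.12 (cv2) and the standard library are available. Lean on these libraries where they do the work, as an engineer would, in place of code of your own. Each camera call takes 0.05 s, during which the arm holds its last target. There are 200 camera calls.

## Task

Open the filter bay of the fume extractor box: push its black release tab inward until the slotted steel cover springs up, then take the cover by its rib and pivot its free end up by a good 25 degrees while its heel is still in the frame, and only then draw it out. Lay the cover flat, rib up, in the middle of the shallow aluminium tray, setting it down rather than dropping it, and let go; do not disturb the tools and steelwork lying around.

Things in the scene. Friction and masses are not known exactly. Their poses are not given: they have to be found in the camera images.
- housing: Grey steel intake box of the fume extractor, fixed, 196 x 140 x 85 mm (x, y, z; a lip along its heel end reaches 90 mm). Origin: centre of its underside, on the bench. x points from the heel end (lip; round 60 mm pipe stub out to x = -128) to the latch end (black tab); z is up. The cover lies sunk in its open top.
- heel_slot (a point): Point on the housing about which the cover pivots: the heel edge of the opening, housing frame (-75, 0, 78) mm. Its axes are the housing's; the pivot axis is y. The lip over the cover's tongues overhangs from x = -98 to -79 at 84 to 90 mm height.
- tab (a joint): Travel of the black release tab, 0 (out) to 0.010 m (fully in, along the housing's -x). Sprung: 2 N rising to 6 N, plus up to 3 N of friction. At 4 to 7 mm the cover is freed: its free end springs up about 18 mm and stays up, tilted about 0.12 rad, when the tab is let go and returns beneath it. Latched, the cover cannot be lifted.
- tab_face (a point): Centre of the outer face of the tab's button, a black block 44 mm wide (y), 28 mm high, standing 14 mm out of the housing's latch end; housing frame (112, 0, 60) mm when out. It moves with the tab; outward is the housing's +x. The bench in front of it is free.
- cover: Loose slotted steel cover, 0.3 kg: plate 150 x 110 x 5 mm with two 14 mm tongues at its heel end (x = -75 to -89). Origin: centre of the plate's underside; x from heel to free end, z up through the rib. Shut, its origin is 78 mm above the housing's, axes alike. Opening, the +x end goes up about the heel; then the tongues slide out along the cover's +x (draw 30 mm or more before lifting).
- cover_grip (a point): Grasp point in the cover's rib, cover frame (23, 0, 30) mm. The rib is an upright steel bar 14 mm thick (x), 72 mm long (y), its top 42 mm above the plate's underside. Pinch it across its thickness (along the cover's x), coming from above; the point is 25 mm above the plate's top.
- cover_heel (a point): Middle of the heel edge of the cover's underside, cover frame (-75, 0, 0) mm.
- cover_edge (a point): Middle of the free edge of the cover, top side, cover frame (75, 0, 5) mm.
- tray: Shallow aluminium tray fixed to the bench, outside 250 x 190 x 18 mm (x, y, z), inside 240 x 180 mm, floor and walls 5 mm thick, open on top. Origin: centre of its underside on the bench; x along its length. The cover may lie in it either way round lengthwise.
- magnet: Bystander: triangular welding magnet, 90 x 90 x 22 mm, lying flat on the bench; origin at the centre of its underside.
- hammer: Bystander: hammer lying on the bench; origin about the middle of its underside.
- frame: Bystander: small welded cage of square tube, 140 x 100 x 130 mm, standing on the bench; origin at the centre of its underside.
There are look-alikes about, which are no part of the job. Leave any purple or red look-alike of the cover alone.

How it is judged:
By the outcome, as a careful person would: the job done as asked, in the order asked, and still so for the second after the job is handed in, with the robot touching nothing.
It also fails if it takes over 69 s, if anything falls off the work surface, if the arm or the gripper's body presses on something with over 40 N, if the wrist force passes 120 N, or if a joint passes its speed limit or range.

## Working session

There is one attempt and no reset: what is moved stays moved. The work goes in short steps, Python scripts to look and compute and a tool call to move; the robot and the scene stay as the last step left them, time stands still between calls to the robot, and variables do not carry over. Pictures are saved under pics/ and viewed, about 8 in all and at most 12, crops included, and the job is handed in when it is done.

Besides the shell and the picture viewer there is one more tool, called after "Emit:" as a command line: name --argument value ..., lists and objects as JSON in quotes. carry_out: Moves the arm, as the interface text tells. Its arguments: {"type":"object","properties":{"steps":{"type":"array"},"squeeze":{"type":"number"}},"required":["steps"]}

```bash
ls; mkdir -p pics
cat > h.py <<'E'
import numpy as np, cv2, pickle
from rig import robot, cams
def snap(name,tag):
    c=cams.camera(name); c={k:(np.array(v) if k!='pixels' else np.array(v)) for k,v in c.items()}
    cv2.imwrite(f'pics/{tag}.png',c['pixels'][:,:,::-1]); pickle.dump(c,open(f'pics/{tag}.pkl','wb')); return c
def load(tag): return pickle.load(open(f'pics/{tag}.pkl','rb'))
def ray(c,u,v):
    K=np.array([[c['fx'],0,c['cx']],[0,c['fy'],c['cy']],[0,0,1.]],float)
    p=cv2.undistortPoints(np.array([[[u,v]]],float),K,np.array([float(c['k1']),0,0,0]))[0,0]
    d=c['rotation']@np.array([p[0],-p[1],-1.]); return c['eye'],d/np.linalg.norm(d)
def onz(c,u,v,z):
    e,d=ray(c,u,v); return e+d*(z-e[2])/d[2]
def tri(c1,p1,c2,p2):
    e1,d1=ray(c1,*p1); e2,d2=ray(c2,*p2)
    s=np.linalg.lstsq(np.stack([d1,-d2],1),e2-e1,rcond=None)[0]
    a,b=e1+s[0]*d1,e2+s[1]*d2; return (a+b)/2,np.linalg.norm(a-b)
def proj(c,P):
    q=c['rotation'].T@(np.array(P)-c['eye']); x,y=q[0]/-q[2],-q[1]/-q[2]; f=1+c['k1']*(x*x+y*y)
    return np.array([c['fx']*x*f+c['cx'],c['fy']*y*f+c['cy']]).round(1)
E
python3 - <<'E'
from h import *
for n in ('scene','side','wrist'):
    c=snap(n,n+'0'); print(n,c['eye'].round(3),c['fx'],c['k1'],(-c['rotation'][:,2]).round(2))
o=robot.get_obs(); print(o, robot.tip_extent)
E
```

```text
picsTraceback (most recent call last):
  File "<stdin>", line 3, in <module>
IndexError: too many indices for array: array is 1-dimensional, but 2 were indexed
```

```bash
sed -i "s/; cv2.imwrite/\n    from scipy.spatial.transform import Rotation as R\n    if c['rotation'].ndim==1: c['rotation']=R.from_quat(c['rotation']).as_matrix()\n    cv2.imwrite/; " h.py; sed -i 's/^    from scipy/    from scipy/' h.py; head -9 h.py
python3 - <<'E'
from h import *
for n in ('scene','side','wrist'):
    c=cams.camera(n); print(c['rotation']) if n=='scene' else 0
    c=snap(n,n+'0'); print(n,c['eye'].round(3),c['fx'],c['k1'],(-c['rotation'][:,2]).round(2))
o=robot.get_obs(); print(o, robot.tip_extent)
E
```

```text
import numpy as np, cv2, pickle
from rig import robot, cams
def snap(name,tag):
    c=cams.camera(name); c={k:(np.array(v) if k!='pixels' else np.array(v)) for k,v in c.items()}
    cv2.imwrite(f'pics/{tag}.png',c['pixels'][:,:,::-1]); pickle.dump(c,open(f'pics/{tag}.pkl','wb')); return c
def load(tag): return pickle.load(open(f'pics/{tag}.pkl','rb'))
def ray(c,u,v):
    K=np.array([[c['fx'],0,c['cx']],[0,c['fy'],c['cy']],[0,0,1.]],float)
    p=cv2.undistortPoints(np.array([[[u,v]]],float),K,np.array([float(c['k1']),0,0,0]))[0,0]
[0.34659148 0.11245114 0.2980542  0.88226571]Traceback (most recent call last):
  File "<stdin>", line 4, in <module>
IndexError: too many indices for array: array is 1-dimensional, but 2 were indexed
```

View pics/scene0.png

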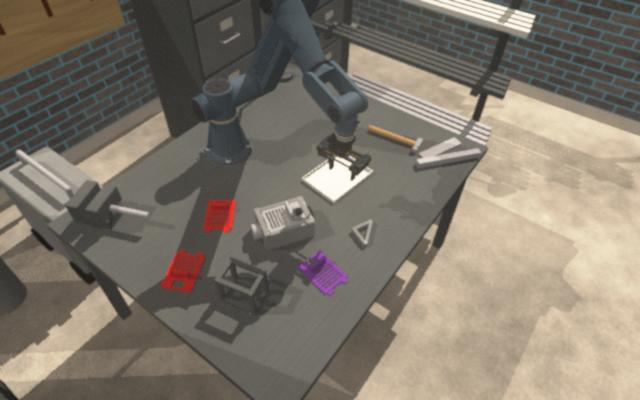

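The scene view shows the housing at about (285,222) with its pipe stub at left (255,232), the tray at (338,178) under the gripper, the magnet at (362,232), the frame at (243,285), the hammer at (395,137), and the red and purple decoys.

```bash
python3 - <<'E'
s=open('h.py').read()
s=s.replace("    cv2.imwrite(","    if c['rotation'].ndim==1: c['rotation']=R.from_quat(c['rotation']).as_matrix()\n    cv2.imwrite(").replace("import numpy","from scipy.spatial.transform import Rotation as R\nimport numpy",1)
open('h.py','w').write(s)
E
python3 - <<'E'
from h import *
for n in ('scene','side','wrist'):
    c=snap(n,n+'0'); print(n,c['eye'].round(3),c['fx'],c['k1'],(-c['rotation'][:,2]).round(2))
o=robot.get_obs(); print(o, robot.tip_extent)
a=[load(n+'0')['pixels'] for n in('scene','side','wrist')]
z=cv2.resize(a[0][140:340,150:400],None,fx=2,fy=2,interpolation=cv2.INTER_CUBIC)
cv2.imwrite('pics/scz.png',z[:,:,::-1])
E
```

```text
scene [ 1.256 -1.025  1.418] 454.2629650802952 0.04523559550118312 [-0.41  0.54 -0.73]
side [-0.255 -0.836  1.063] 417.0616291088562 -0.09446594733498752 [ 0.52  0.54 -0.66]
wrist [0.625 0.076 0.383] 314.6276422288884 -0.051366879472976974 [-0.   -0.28 -0.96]
{'time': 0.3, 'q': array([-1.78481709e-01,  5.27891042e-01,  1.43307311e+00,  2.12698847e-05,
        1.18139293e+00, -1.78505360e-01]), 'joint_velocities': array([ 0.00013819, -0.00140465, -0.00215621, -0.00197359, -0.00029279,
       -0.00130578]), 'joint_torque': array([ 9.76541596e-04, -4.39562201e+01, -1.76551348e+01,  6.32294244e-02,
        5.50315878e-02, -1.35070045e-04]), 'position': array([6.24748698e-01, 9.25061923e-05, 2.13788973e-01]), 'tool_rot': array([ 9.99999927e-01,  7.78420793e-06, -3.74395492e-04, -7.75420760e-05]), 'ft_force': array([ 0.07337718,  0.07723747, -0.36106909]), 'moment': array([-0.00297426, -0.04091378, -0.03929185]), 'grip_width': 0.086922217957444} 0.022
```

View pics/side0.png

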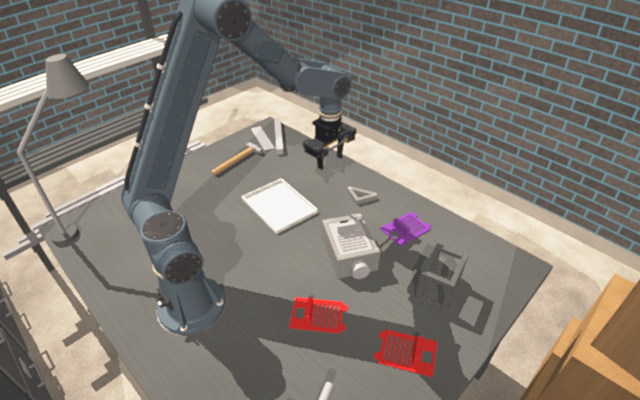

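The side view shows the housing at (350,243), with the pipe stub at (360,268) and the latch end toward the top (345,215). The tray corners are near (243,192), (277,180), (317,212) and (281,232).

Run:
```python
from h import *
s,d=load('scene0'),load('side0')
print('pipe',tri(s,(257,235),d,(360,268)))
for p in [(303,178),(333,200),(372,172),(343,155)]: print('tray sc',onz(s,*p,.018).round(3))
for p in [(243,192),(276,180),(317,212),(281,232)]: print('tray sd',onz(d,*p,.018).round(3))
for p in [(252,210),(303,200),(315,215),(265,230)]: print('hous top sc',onz(s,*p,.087).round(3))
print('mag',onz(s,362,232,.02).round(3),onz(d,362,194,.02).round(3))
print('frame top',onz(s,245,270,.13).round(3),'purple',onz(s,323,270,0.01).round(3), 'red',onz(s,220,215,.01).round(3))
def z(c,a,b,e,f,k): return cv2.resize(c['pixels'][b:f,a:e],(400,400),interpolation=cv2.INTER_CUBIC)
o=np.hstack([z(s,230,175,330,275,4),z(d,300,195,400,295,4)])
cv2.imwrite('pics/hz.png',o[:,:,::-1])
```

```text
pipe (array([ 0.45923483, -0.30109129,  0.0308643 ]), np.float64(0.011982160617699867))
tray sc [0.405 0.048 0.018]
tray sc [0.581 0.024 0.018]
tray sc [0.621 0.261 0.018]
tray sc [0.459 0.273 0.018]
tray sd [0.447 0.31  0.018]
tray sd [0.592 0.274 0.018]
tray sd [0.568 0.01  0.018]
tray sd [0.402 0.026 0.018]
hous top sc [ 0.398 -0.259  0.087]
hous top sc [ 0.521 -0.1    0.087]
hous top sc [ 0.604 -0.132  0.087]
hous top sc [ 0.501 -0.302  0.087]
mag [ 0.767 -0.044  0.02 ] [ 0.766 -0.044  0.02 ]
frame top [ 0.583 -0.491  0.13 ] purple [ 0.745 -0.27   0.01 ] red [ 0.264 -0.312  0.01 ]
```

View pics/hz.png

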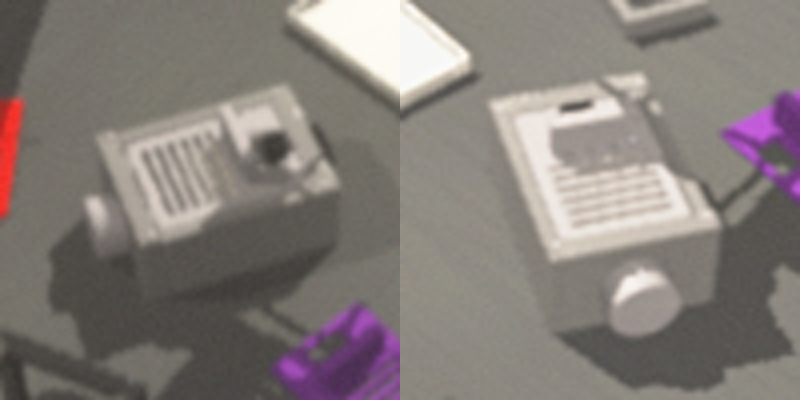

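The zoom shows the housing's top corners: in the scene at (254.5,209), (302.5,196), (315,222) and (267,235), and in the side view at (337.5,259.5), (322.5,220), (361,214.5) and (380,250.5). The rib is near the latch half. I'll get a coarse pose from these, then move the wrist camera over it.

Run:
```python
from h import *
s,d=load('scene0'),load('side0')
S=[(254.5,209),(302.5,196),(315,222),(267,235)];D=[(337.5,259.5),(322.5,220),(361,214.5),(380,250.5)]
P=[]
for a,b in zip(S,D):
    p,e=tri(s,a,d,b);P.append(p);print(p.round(3),round(e,4))
P=np.array(P);print(P.mean(0)); v=P[1]+P[2]-P[0]-P[3];print(np.degrees(np.arctan2(v[1],v[0])))
w=load('wrist0');print(w['rotation'].round(3))
```

```text
[ 0.401 -0.249  0.085] 0.0007
[ 0.503 -0.082  0.08 ] 0.0036
[ 0.621 -0.157  0.078] 0.0056
[ 0.523 -0.319  0.087] 0.0064
[ 0.51209215 -0.20152258  0.0827239 ]
58.68433730574127
[[ 1.    -0.     0.002]
 [-0.     0.961  0.278]
 [-0.002 -0.278  0.961]]
```

Emit:
carry_out --steps '[[[-3,-3,2],-8,0],[[-3,-3,2],-8,0],[[-3,-3,2],-8,0],[[0,-3,2],-5,0],[[0,-3,1],0,0],[[0,0,0],0,0]]'

```text
time: 0.9
position: [0.5298, -0.153, 0.3048]
tool_rot: [0.966, -0.259, -0.002, -0.0]
ft_force: [0.3, 1.0, -0.6]
grip_width: 0.0869
```

Run:
```python
from h import *
c=snap('wrist','w1'); print(c['eye'],robot.get_obs()['position'])
```

```text
[ 0.56837156 -0.0871193   0.4743085 ] [ 0.52941418 -0.15104378  0.30420945]
```

View pics/w1.png

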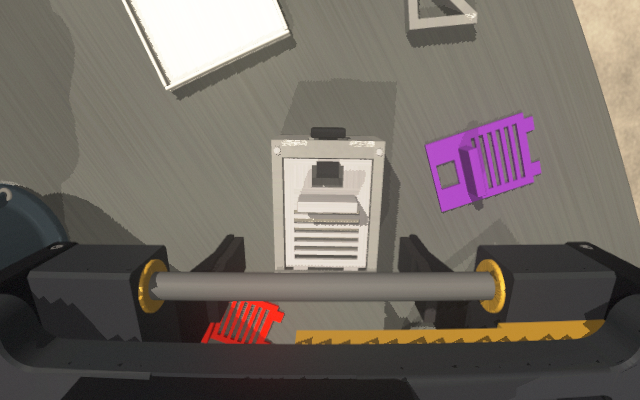

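The wrist view shows the housing aligned with the image: its latch edge runs from (273,141) to (385,139), the tab is at (328,132), and the rib is around rows 190-210. A second wrist view from 7 cm further toward the heel will give the heights.

Emit:
carry_out --steps '[[[-1.8,-3,0],0,0],[[-1.8,-3,0],0,0],[[0,0,0],0,0],[[0,0,0],0,0]]'

```text
time: 1.35
position: [0.4922, -0.2077, 0.302]
tool_rot: [0.967, -0.256, -0.004, -0.004]
ft_force: [0.1, 0.5, 0.2]
grip_width: 0.0869
```

Run:
```python
from h import *
c=snap('wrist','w2'); print(c['eye'],robot.get_obs()['position'])
a=load('w1')['pixels'][110:290,255:405]; b=c['pixels'][110:290,255:405]
print(a.shape)
z=[cv2.resize(x,(400,480),interpolation=cv2.INTER_CUBIC) for x in (a,c['pixels'][50:230,255:405])]
cv2.imwrite('pics/w12.png',np.hstack(z)[:,:,::-1])
```

```text
[ 0.53106309 -0.14295727  0.47181704] [ 0.49216363 -0.20760316  0.30190757]
(180, 150, 3)
```

View pics/w12.png

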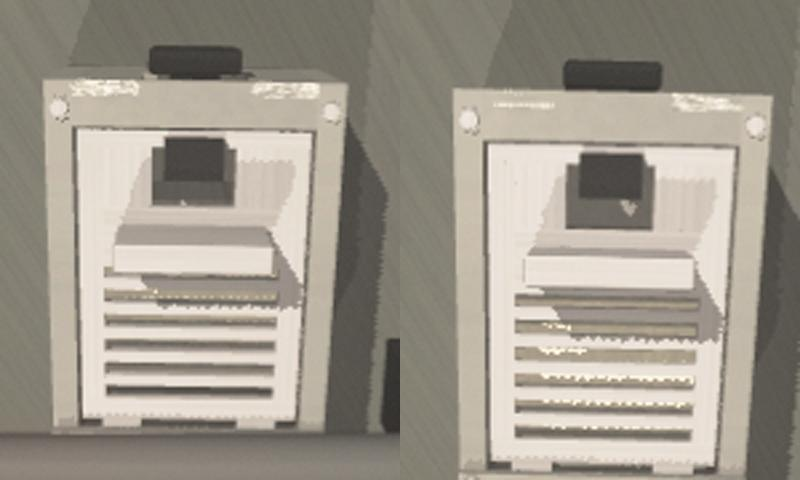

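Run:
```python
from h import *
a,b=load('w1'),load('w2'); k=8/3
pts={'latchL':((44,82),(454,89)),'latchR':((348,85),(773,97)),'cfL':((77,130),(487,143)),'cfR':((310,135),(737,150)),
'chL':((85,418),(492,460)),'chR':((296,420),(716,466)),'ribfL':((113,246),(524,256)),'ribfR':((275,248),(692,258)),'ribnL':((114,272),(524,288)),'ribnR':((272,275),(692,289)),'tabTL':((150,46),(563,61)),'tabTR':((242,46),(662,62)),'tabBL':((150,76),(563,91)),'tabBR':((242,76),(662,92))}
R_={}
for n,(p,q) in pts.items():
    P,e=tri(a,(p[0]/k+255,p[1]/k+110),b,((q[0]-400)/k+255,q[1]/k+50)); R_[n]=P; print(n,P.round(4),round(e,4))
m=lambda *n:np.mean([R_[i] for i in n],0)
rib=m('ribfL','ribfR','ribnL','ribnR'); v=m('cfL','cfR')-m('chL','chR')
print('rib',rib,'dir',np.degrees(np.arctan2(v[1],v[0])),np.linalg.norm(v))
r=R_['ribfR']-R_['ribfL'];print('ribdir',np.degrees(np.arctan2(r[1],r[0])),np.linalg.norm(r))
r=R_['latchR']-R_['latchL'];print('latchdir',np.degrees(np.arctan2(r[1],r[0])),np.linalg.norm(r))
# tray by colour in scene: bright white
for t in('scene0','side0','w1'):
    c=load(t)
    M=(c['pixels'].min(2)>195).astype(np.uint8)
    M=cv2.morphologyEx(M,cv2.MORPH_OPEN,np.ones((3,3)))
    cs=[x for x in cv2.findContours(M,0,2)[0] if cv2.contourArea(x)>500]
    for x in cs:
        (u,vv),wh,an=cv2.minAreaRect(x); print(t,u,vv,wh,cv2.contourArea(x),onz(c,u,vv,.01).round(3), [onz(c,*q,.012).round(3).tolist()[:2] for q in cv2.approxPolyDP(x,8,True)[:,0]])
```

```text
latchL [ 0.4978 -0.0856  0.0905] 0.0001
latchR [ 0.6172 -0.1568  0.0832] 0.0001
cfL [ 0.4984 -0.1117  0.0868] 0.0005
cfR [ 0.5917 -0.1682  0.0876] 0.0017
chL [ 0.4235 -0.2393  0.0865] 0.0006
chR [ 0.5163 -0.2982  0.0799] 0.0003
ribfL [ 0.4913 -0.1607  0.1212] 0.0006
ribfR [ 0.5519 -0.1959  0.1232] 0.002
ribnL [ 0.4837 -0.1728  0.1141] 0.0008
ribnR [ 0.5454 -0.2072  0.1215] 0.0006
tabTL [ 0.5455 -0.0963  0.0633] 0.001
tabTR [ 0.5842 -0.1187  0.0624] 0.0002
tabBL [ 0.5388 -0.1082  0.07  ] 0.0009
tabBR [ 0.5772 -0.1304  0.0692] 0.0002
rib [ 0.51807948 -0.18416558  0.11999958] dir 59.75619089810256 0.14916025684772177
ribdir -30.179238737373876 0.070099172337306
latchdir -30.82242746946781 0.13913498169606225
scene0 336.4200439453125 176.55999755859375 (34.599998474121094, 52.80000305175781) 1103.5 [0.51 0.15 0.01] [[0.598, 0.25], [0.576, 0.164], [0.45, 0.216], [0.419, 0.051], [0.581, 0.038]]
side0 545.1382446289062 236.44769287109375 (152.31065368652344, 24.716413497924805) 2489.5 [ 1.054 -0.674  0.01 ] [[1.037, -0.399], [1.0, -0.918], [1.109, -0.842], [1.056, -0.806], [1.114, -0.782], 
[... 1322 characters left out ...]
08447266, 9.720556259155273) 506.5 [ 0.503 -0.213  0.01 ] [[0.469, -0.184], [0.461, -0.196], [0.54, -0.239]]
w1 355.0 185.5 (51.0, 30.0) 517.5 [ 0.557 -0.205  0.01 ] [[0.556, -0.16], [0.581, -0.191], [0.55, -0.227], [0.554, -0.249], [0.594, -0.182]]
w1 325.4999694824219 211.99996948242188 (82.99998474121094, 105.99998474121094) 3713.5 [ 0.497 -0.219  0.01 ] [[0.485, -0.117], [0.397, -0.264], [0.507, -0.329], [0.542, -0.271], [0.437, -0.222], [0.471, -0.232], [0.445, -0.208], [0.468, -0.212], [0.456, -0.191], [0.525, -0.14]]
w1 210.29214477539062 15.998767852783203 (94.86927795410156, 131.98049926757812) 8314.5 [0.5   0.097 0.01 ] [[0.421, 0.169], [0.4, 0.052], [0.579, 0.027], [0.585, 0.068]]
```

The geometry agrees with the given heights: rib top at 0.120, housing top at 0.087. The housing is at (0.507,-0.204) with yaw about 59.7°, and the tab face is at (0.564,-0.108). I'll close the fingers and go down in front of the tab.

Emit:
carry_out --steps '[[[2.4,3.5,0],0,1],[[2.4,3.5,0],0,1],[[2.4,3.5,0],0,1],[[2.2,3.4,0],0,1],[[0,0,-4.5],0,1],[[0,0,-4.5],0,1],[[0,0,-4.5],0,1],[[0,0,-4.5],0,1],[[0,0,0],0,1],[[0,0,0],0,1]]' --squeeze 15

```text
time: 2.4
position: [0.5938, -0.0447, 0.117]
tool_rot: [0.969, -0.247, -0.002, -0.006]
ft_force: [0.9, 0.4, 0.6]
grip_width: 0.0155
```

Emit:
carry_out --steps '[[[-0.3,-0.5,-2],-1.5,1],[[-0.3,-0.9,-2],0,1],[[0,0,0],0,1],[[0,0,0],0,1]]'

```text
time: 2.8
position: [0.5954, -0.0579, 0.0862]
tool_rot: [0.966, -0.259, 0.007, -0.006]
ft_force: [0.2, -1.0, 0.3]
grip_width: 0.0005
```

Run:
```python
from h import *
c=snap('wrist','w3'); o=robot.get_obs(); print(o['position'],o['ft_force'],o['grip_width'],R.from_quat(o['tool_rot']).as_matrix()[:,0])
p=o['position'][:2]-[0.5637,-0.1075]; print('along',p@[.506,.8625],'lat',p@[-.8625,.506])
```

```text
[ 0.59549166 -0.05800753  0.0863833 ] [-0.43195368 -0.13471024 -0.35658258] 0.0006955586417127259 [ 0.86603187 -0.49986729  0.01102217]
along 0.05877383625491591 lat -0.0023771199528227656
```

View pics/w3.png

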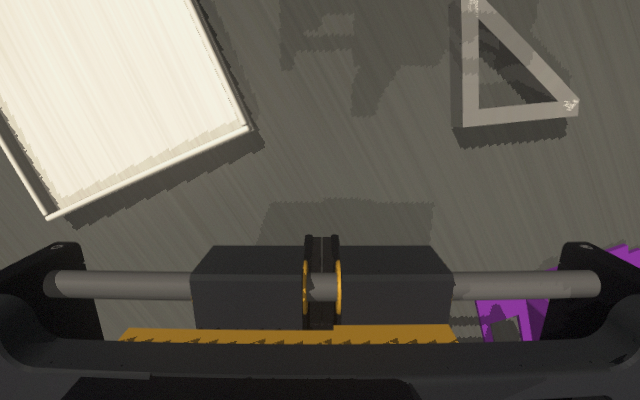

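The view shows the tray at upper left, the magnet at upper right and the closed fingers at (322,290). The bench in front is free. Next I lower about 1 cm and advance toward the tab.

Emit:
carry_out --steps '[[[0,0,-1],0,1],[[-0.5,-0.9,0],0,1],[[-0.5,-0.9,0],0,1],[[-0.5,-0.9,0],0,1],[[0,0,0],0,1],[[0,0,0],0,1]]'

```text
time: 3.45
position: [0.5817, -0.0879, 0.0803]
tool_rot: [0.966, -0.259, 0.011, -0.006]
ft_force: [-0.1, 0.3, 0.5]
grip_width: 0.0006
```

Emit:
carry_out --steps '[[[-0.6,-0.4,-0.3],0,1],[[-0.6,-0.6,0],0,1],[[-0.4,-0.6,0],0,1],[[0,0,0],0,1],[[0,0,0],0,1]]'

```text
time: 3.95
position: [0.5638, -0.1052, 0.0768]
tool_rot: [0.966, -0.259, 0.011, -0.006]
ft_force: [-0.3, -0.2, 0.1]
grip_width: 0.0001
```

Emit:
carry_out --steps '[[[-0.3,-0.5,0],0,1],[[-0.3,-0.5,0],0,1],[[0,0,0],0,1]]'

```text
time: 4.25
position: [0.5584, -0.1155, 0.0774]
tool_rot: [0.966, -0.259, 0.012, -0.007]
ft_force: [0.6, 0.1, -0.5]
grip_width: 0.0003
```

Run:
```python
from h import *
s=snap('side','s2')['pixels'];c=snap('scene','c2')['pixels']; o=robot.get_obs(); print(o['position'],o['ft_force'],o['joint_torque'].round(2))
z=[cv2.resize(x,(400,400),interpolation=cv2.INTER_CUBIC) for x in (c[150:260,240:350],s[170:280,290:400])]
cv2.imwrite('pics/z2.png',np.hstack(z)[:,:,::-1])
```

```text
[ 0.5585345  -0.11525222  0.077268  ] [-0.19295502  0.05052343  0.84142797] [ 1.000e-02 -4.230e+01 -1.115e+01  1.500e-01 -3.000e-02 -0.000e+00]
```

View pics/z2.png

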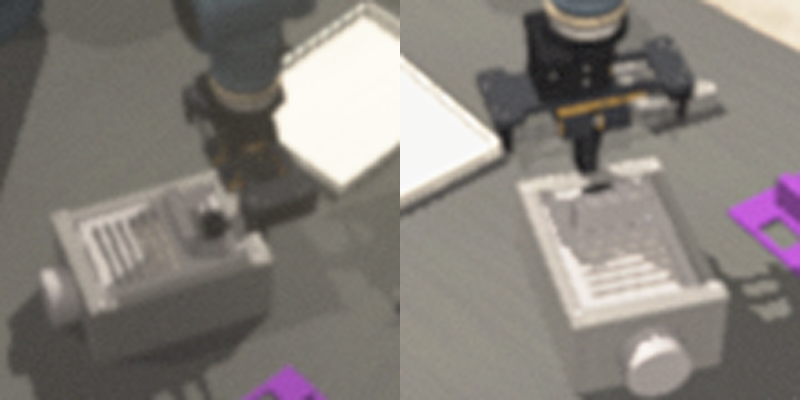

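The zoom shows the gripper at the latch end, with the tip hidden behind the housing in the side view at around (590,165), yet there is no contact force. I'll check where the tip should project.

Run:
```python
from h import *
s,c=load('s2'),load('c2'); o=robot.get_obs(); p=o['position']; z=R.from_quat(o['tool_rot']).as_matrix()[:,2]; k=400/110
u=np.array([.506,.8625,0]); H=np.array([.5068,-.204,0])
for n,P in {'tcp':p,'tip':p+.022*z,'body':p-.048*z,'flange':p-.15*z,'tabface':H+.112*u+[0,0,.06],'tabtop':H+.112*u+[0,0,.074],'latchtop':H+.098*u+[0,0,.085],'rib':H+.023*u+[0,0,.12]}.items():
    a=proj(c,P);b=proj(s,P);print(n,P.round(4),'crop scene',(a-[240,150])*k,'side',(b-[290,170])*k+[400,0])
print(z)
cv2.imwrite('pics/w4.png',snap('wrist','w4')['pixels'][:,:,::-1])
```

```text
tcp [ 0.5585 -0.1153  0.0773] crop scene [248.         212.36363636] side [581.81818182 171.27272727]
tip [ 0.5591 -0.1151  0.0553] crop scene [248.36363636 225.81818182] side [581.45454545 187.27272727]
body [ 0.5573 -0.1156  0.1253] crop scene [246.90909091 182.18181818] side [582.18181818 134.18181818]
flange [ 0.5546 -0.1162  0.2272] crop scene [244.36363636 113.81818182] side [582.90909091  50.18181818]
tabface [ 0.5635 -0.1074  0.06  ] crop scene [256.         220.72727273] side [578.90909091 177.81818182]
tabtop [ 0.5635 -0.1074  0.074 ] crop scene [256.         212.36363636] side [579.27272727 167.27272727]
latchtop [ 0.5564 -0.1195  0.085 ] crop scene [244.         209.09090909] side [583.63636364 168.36363636]
rib [ 0.5184 -0.1842  0.12  ] crop scene [176.72727273 208.        ] side [608.72727273 193.09090909]
[ 0.02599061  0.0066401  -0.99964013]
```

View pics/w4.png

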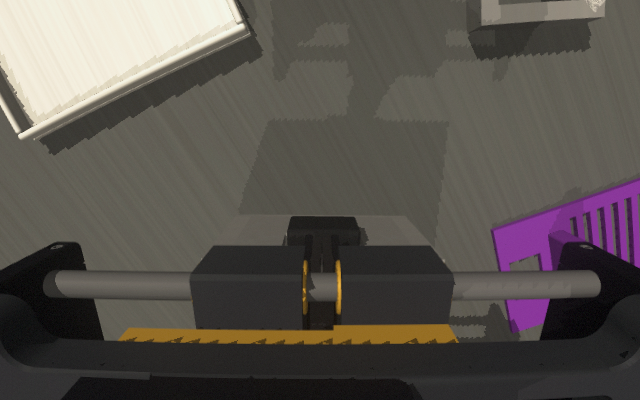

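Run:
```python
from h import *
c=load('w4'); o=robot.get_obs(); p=o['position']; z=R.from_quat(o['tool_rot']).as_matrix()[:,2]
u=np.array([.506,.8625,0]); H=np.array([.5068,-.204,0])
for v in (217,232): print(v,[(zz,((onz(c,322,v,zz)-H)@u).round(4)) for zz in (0,.046,.074)])
print('tip',proj(c,p+.022*z),proj(c,p+.022*z+.0095*u),'tabtop edge',proj(c,H+.112*u+[0,0,.074]),'tab bottom edge',proj(c,H+.112*u+[0,0,.046]))
print(c['eye'],p,(p-H)@u, proj(c,H+.098*u+[0,0,0]))
```

```text
217 [(0, np.float64(0.0964)), (0.046, np.float64(0.1111)), (0.074, np.float64(0.1201))]
232 [(0, np.float64(0.0832)), (0.046, np.float64(0.1004)), (0.074, np.float64(0.1108))]
tip [321.9 232.9] [322. 219.] tabtop edge [322.4 230.1] tab bottom edge [321.5 215.7]
[ 0.59209989 -0.0502633   0.24812386] [ 0.55857039 -0.11519018  0.07725255] 0.10279428600308792 [320.4 215.2]
```

Run:
```python
from h import *
c=load('w4')['pixels'][205:335,260:390].astype(float)
z=np.clip((c/255)**0.45*255,0,255).astype(np.uint8)
cv2.imwrite('pics/w4z.png',cv2.resize(z,(520,520),interpolation=cv2.INTER_CUBIC)[:,:,::-1])
```

```text
(no output)
```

View pics/w4z.png

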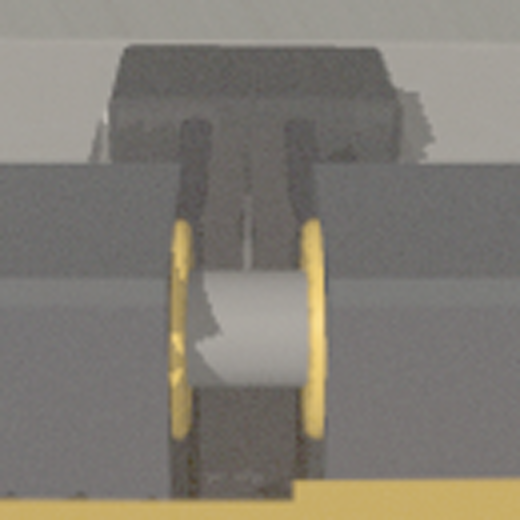

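The enhanced crop shows the fingertips at crop row 118 lying over the button's top face (its outer face spans crop rows 45-97). So the tips are above the tab, not in front of it. I'll back off, go lower and retry.

Emit:
carry_out --steps '[[[0.9,1.5,0.2],0,1],[[1,1.7,0],0,1],[[0.8,1.3,0],0,1],[[0,0,-0.8],0,1],[[0,0,-0.8],0,1],[[0,0,0],0,1],[[0,0,0],0,1]]'

```text
time: 5.1
position: [0.5848, -0.0695, 0.0605]
tool_rot: [0.966, -0.258, 0.01, -0.006]
ft_force: [-0.3, -0.2, -0.4]
grip_width: 0.0005
```

Run:
```python
from h import *
o=robot.get_obs(); print(o['position'],o['grip_width'],robot.tip_extent,[a for a in dir(robot) if a[0]!='_'])
p=o['position'][:2]-[0.5635,-0.1074]; print('along',p@[.506,.8625],'lat',p@[-.8625,.506])
c=snap('wrist','w5')
Z=R.from_quat(o['tool_rot']).as_matrix()[:,2]
# finger end row near col 322: dark/bright profile
print(c['pixels'][225:262:2,312].mean(1).astype(int),c['pixels'][225:262:2,335].mean(1).astype(int))
print([ (d,proj(c,o['position']+d*Z).tolist()) for d in (0,.003,.022)])
```

```text
[ 0.58484288 -0.06949324  0.06052601] 0.0005278252751147432 0.022 ['Unreachable', 'get_obs', 'hand_in', 'tip_extent']
along 0.0434940824667478 lat 0.0007725857065540402
[80 80 80 79 78 56 32 29 28 26 26 31 30 34 34 34 35 36 34] [80 80 78 78 78 28 27 28 28 29 26 22 26 27 27 28 22 26 35]
[(0, [321.9, 246.9]), (0.003, [321.9, 244.8]), (0.022, [321.9, 233.0])]
```

The fingertips look about 20 mm shorter than stated, roughly at the reported TCP. At z=0.0605 they should still meet the upper half of the button, so I'll push now.

Emit:
carry_out --steps '[[[-0.5,-0.9,0],0,1],[[-0.6,-1,0],0,1],[[-0.5,-0.8,0],0,1],[[0,0,0],0,1],[[-0.2,-0.3,0],0,1],[[0,0,0],0,1]]'

```text
time: 5.75
position: [0.5657, -0.1022, 0.0609]
tool_rot: [0.965, -0.261, 0.011, -0.008]
ft_force: [2.8, 3.0, -2.4]
grip_width: 0.0003
```

Emit:
carry_out --steps '[[[-0.2,-0.3,0],0,1],[[-0.2,-0.3,0],0,1],[[0,0,0],0,1]]'

```text
time: 6.05
position: [0.564, -0.1053, 0.061]
tool_rot: [0.965, -0.263, 0.013, -0.011]
ft_force: [3.3, 5.7, -2.2]
grip_width: 0.0004
```

Emit:
carry_out --steps '[[[-0.3,-0.6,0],0,1],[[-0.3,-0.6,0],0,1],[[0,0,0],0,1]]'

```text
time: 6.35
position: [0.5646, -0.1044, 0.0614]
tool_rot: [0.963, -0.268, 0.017, -0.022]
ft_force: [4.2, 3.5, -2.8]
grip_width: 0.0004
```

Emit:
carry_out --steps '[[[-1,-1.7,0],0,1],[[-1,-1.7,0],0,1]]'

```text
time: 6.55
position: [0.5626, -0.1084, 0.0633]
tool_rot: [0.957, -0.285, 0.027, -0.052]
ft_force: [51.2, 76.8, -23.3]
grip_width: 0.0002
```

Emit:
carry_out --steps '[[[0.5,0.8,0],0,1],[[1,1.7,0],0,1],[[1,1.7,0],0,1],[[0,0,0],0,1]]'

```text
time: 6.95
position: [0.5906, -0.0576, 0.0633]
tool_rot: [0.958, -0.282, 0.027, -0.055]
ft_force: [1.5, 0.5, 0.0]
grip_width: 0.0003
```

Run:
```python
from h import *
o=robot.get_obs(); print(o['position'],o['ft_force'],R.from_quat(o['tool_rot']).as_matrix().round(3))
s=snap('side','s3');c=snap('scene','c3')
z=[cv2.resize(x,(400,400),interpolation=cv2.INTER_CUBIC) for x in (c['pixels'][150:260,240:350],s['pixels'][170:280,290:400])]
cv2.imwrite('pics/z3.png',np.hstack(z)[:,:,::-1])
```

```text
[ 0.5905565  -0.05756105  0.06334618] [1.53870953 0.53955377 0.01111502] [[ 0.84  -0.536  0.082]
 [-0.542 -0.835  0.09 ]
 [ 0.02  -0.119 -0.993]]
```

View pics/z3.png

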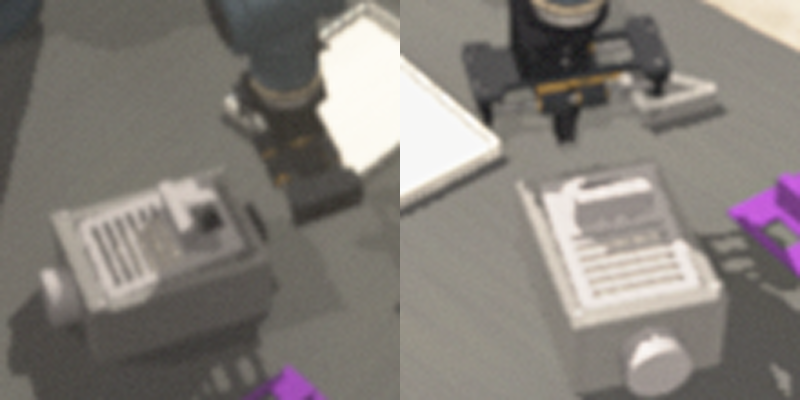

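The cover has sprung up: its rib stands clear at crop (620,200), and the tool is about 40 mm back from the tab. A 92 N peak came at the tab's end stop, so pushes should be gentler from here. I can only turn about z, so I'll grip the rib by its ends (72 mm, jaws along the pivot axis) and let the cover pivot between the pads.

Emit:
carry_out --steps '[[[0.3,0.5,4.5],1,0],[[0,0,4.5],1,0],[[0,0,4.5],0.5,0],[[-1.9,-3.4,0.5],0,0],[[-1.9,-3.4,0],0,0],[[-1.9,-3.4,0],0,0],[[-1.9,-3.4,0],0,0],[[0,0,0],0,0],[[0,0,0],0,0]]' --squeeze 12

```text
time: 7.95
position: [0.5049, -0.2068, 0.2076]
tool_rot: [0.963, -0.265, 0.023, -0.049]
ft_force: [0.0, 0.2, -0.4]
grip_width: 0.0642
```

```bash
cat >> h.py <<'E'
H=np.array([.5068,-.204,0]); U=np.array([.506,.8625,0]); V=np.array([-.8625,.506,0])
def st():
    o=robot.get_obs(); p=o['position']-H; M=R.from_quat(o['tool_rot']).as_matrix()
    print('t',o['time'],'h-frame mm',(p@U*1000).round(1),(p@V*1000).round(1),(p[2]*1000).round(1),'F h',(o['ft_force']@U).round(1),(o['ft_force']@V).round(1),o['ft_force'][2].round(1),
     'w',o['grip_width'].round(4),'toolx deg',np.degrees(np.arctan2(M[1,0],M[0,0])).round(1),'toolz(u,v)',(M[:,2]@U).round(3),(M[:,2]@V).round(3)); return o
E
python3 - <<'E'
from h import *
st()
E
```

```text
Traceback (most recent call last):
  File "h.py", line 26, in st
    'w',o['grip_width'].round(4),'toolx deg',np.degrees(np.arctan2(M[1,0],M[0,0])).round(1),'toolz(u,v)',(M[:,2]@U).round(3),(M[:,2]@V).round(3)); return o
        ^^^^^^^^^^^^^^^^^^^^^
AttributeError: 'float' object has no attribute 'round'
```

Emit:
carry_out --steps '[[[0.8,1.4,-2],0.3,0],[[0,0,-1.5],0,0],[[0,0,0],0,0],[[0,0,0],0,0]]'

```text
time: 8.35
position: [0.5125, -0.1925, 0.1723]
tool_rot: [0.963, -0.263, 0.023, -0.049]
ft_force: [0.3, -0.2, 0.5]
grip_width: 0.0861
```

```bash
sed -i "s/o\['grip_width'\].round(4)/round(o['grip_width'],4)/" h.py
python3 - <<'E'
from h import *
o=st(); c=snap('wrist','w6')
for n,h in {'ribtopfar L':(24.3,36,132),'ribtopnear L':(10.4,36,130.6),'edge':(73,0,101)}.items():
    for s in (1,-1): print(n,s,proj(c,H+h[0]/1e3*U+s*h[1]/1e3*V+[0,0,h[2]/1e3]))
Z=R.from_quat(o['tool_rot']).as_matrix()
for d in (0,.022): print('tips',d,[proj(c,o['position']+d*Z[:,2]+s*.0435*Z[:,0]) for s in(1,-1)])
E
```

```text
t 8.35 h-frame mm 12.9 0.9 172.3 F h -0.1 -0.3 0.5 w 0.0861 toolx deg -30.6 toolz(u,v) 0.105 -0.018
ribtopfar L 1 [271.  213.5]
ribtopfar L -1 [373.  212.8]
ribtopnear L 1 [271.9 232.1]
ribtopnear L -1 [372.1 231.3]
edge 1 [321.2 143.4]
edge -1 [321.2 143.4]
tips 0 [array([396.1, 246.6]), array([247.9, 246.6])]
tips 0.022 [array([388.5, 232.7]), array([255.4, 232.8])]
```

View pics/w6.png

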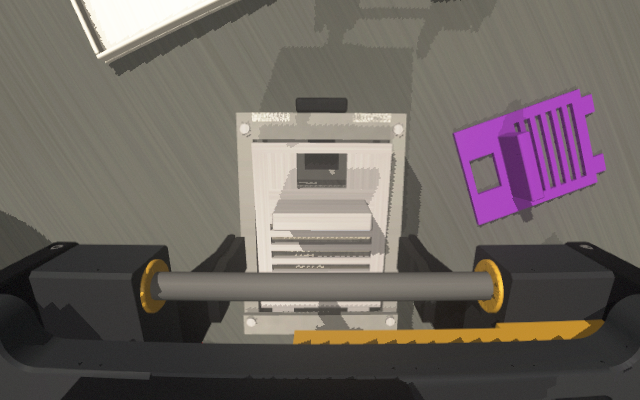

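The predicted rib top (cols 271-373, rows 213-232) matches what I see, and the finger tips at (246,235) and (399,235) straddle it. I'll descend along the tool tilt.

Emit:
carry_out --steps '[[[0.1,0.2,-1.5],0,0],[[0.1,0.1,-1.5],0,0],[[0.1,0.1,-1.5],0,0],[[0.1,0.1,-1],0,0],[[0,0,0],0,0]]'

```text
time: 8.9
position: [0.5198, -0.1881, 0.12]
tool_rot: [0.964, -0.262, 0.027, -0.047]
ft_force: [0.5, -0.4, 0.4]
grip_width: 0.0873
```

Run:
```python
from h import *
st()
```

```text
t 8.9 h-frame mm 20.3 -3.1 120.0 F h -0.1 -0.6 0.4 w 0.0873 toolx deg -30.4 toolz(u,v) 0.104 -0.027
```

Emit:
carry_out --steps '[[[-0.2,0.1,-0.6],0,0],[[-0.1,0.1,-0.6],0,0],[[0,0,0],0,0],[[0,0,0],0,0.3],[[0,0,0],0,0.3],[[0,0,0],0,0.3],[[0,0,0],0,0.3]]' --squeeze 12

```text
time: 9.6
position: [0.5178, -0.1869, 0.1095]
tool_rot: [0.964, -0.261, 0.029, -0.046]
ft_force: [0.5, 0.3, -1.6]
grip_width: 0.0721
```

Run:
```python
from h import *
st()
```

```text
t 9.6 h-frame mm 20.3 -0.8 109.5 F h 0.5 -0.2 -1.6 w 0.0721 toolx deg -30.4 toolz(u,v) 0.104 -0.031
```

Gripped at 72.1 mm, which matches the rib length. Now I pivot the cover along the arc about the heel.

Emit:
carry_out --steps '[[[-0.15,-0.25,0.6],0,0.5],[[-0.15,-0.25,0.6],0,0.5],[[0,0,0],0,0.5]]' --squeeze 15

```text
time: 9.9
position: [0.5136, -0.1914, 0.1215]
tool_rot: [0.964, -0.261, 0.027, -0.047]
ft_force: [-0.2, 0.3, -3.0]
grip_width: 0.072
```

Run:
```python
from h import *
st()
```

```text
t 9.9 h-frame mm 14.3 0.6 121.5 F h 0.1 0.3 -3.0 w 0.072 toolx deg -30.4 toolz(u,v) 0.105 -0.028
```

Emit:
carry_out --steps '[[[-0.2,-0.4,0.6],0,0.5],[[-0.25,-0.4,0.6],0,0.5],[[-0.2,-0.3,0.4],0,0.5],[[-0.2,-0.3,0.4],0,0.5],[[0,0,0],0,0.5]]'

```text
time: 10.4
position: [0.5035, -0.206, 0.1433]
tool_rot: [0.964, -0.262, 0.027, -0.047]
ft_force: [0.5, 0.7, -3.0]
grip_width: 0.0719
```

Run:
```python
from h import *
o=st(); c=snap('wrist','w7'); s=snap('side','s7'); k=snap('scene','c7')
z=[cv2.resize(x,(400,300),interpolation=cv2.INTER_CUBIC) for x in (k['pixels'][160:250,240:360],s['pixels'][180:270,290:410])]
w=cv2.resize(c['pixels'][60:340,200:450],(336,300)) # unused half kept for a numeric look
cv2.imwrite('pics/z7.png',np.hstack(z+[w])[:,:800,::-1] if 0 else cv2.resize(np.hstack(z+[w]),(800,212))[:,:,::-1])
for cv,(th) in (('heel0',.12),('t25',.436),('t30',.5236)):
    P=H+(-75+150*np.cos(th)-5*np.sin(th))/1e3*U+[0,0,(78+150*np.sin(th)+5*np.cos(th))/1e3]
    print(cv,[proj(x,P+l*V).tolist() for x in (c,k,s) for l in (.055,-.055)])
```

```text
t 10.4 h-frame mm -3.4 1.8 143.3 F h 0.9 -0.1 -3.0 w 0.0719 toolx deg -30.5 toolz(u,v) 0.105 -0.026
heel0 [[241.3, 118.4], [403.1, 118.5], [295.9, 196.8], [306.5, 217.0], [327.2, 220.4], [357.9, 214.6]]
t25 [[223.7, 138.5], [425.0, 138.4], [292.2, 189.9], [302.8, 210.3], [328.4, 213.3], [360.0, 207.4]]
t30 [[218.1, 150.9], [432.0, 150.5], [290.5, 188.4], [301.1, 208.8], [329.0, 211.9], [360.8, 206.0]]
```

Run:
```python
from h import *
c=load('w7')['pixels'].mean(2).astype(int)
for v in range(100,215,6):
    print(v,' '.join('%3d'%x for x in c[v,196:460:8]))
```

```text
100 115 117 118 121 183 222 182 185 168 160 159 158 157 156 156 158 156 156 152 155 152 153 153 154 152 151 159 187 117 117 114 119 115
106 118 117 120 118 184 221 184 184 159 160 158 158 157 157 156 153 153 170 173 173 158 168 155 155 152 153 141 188 118 117 118 114 119
112 118 115 118 116 185 183 184 184 160 160 160 157 158 160 157 153 155 176 177 177 175 173 154 153 152 153 160  98 116 118 120 117 120
118 119 117 116 120 181 179 140 120  68  97  97  96  97  96  53  54  54  54 117 120 121 117 115  71  81  95 158 157 119 116 113 113 117
124 116 120 114 118 181 181 144 180  67  97  98  98  97  97  62  63  64  64  66  97  96  99  96  77 116 137 157 158 117 116 117 118 114
130 118 120 119 117 183 183 162 158  67  97  98  99  99  97  62  62  63  63  62  98  99  98  97  75 139 159 158 158 116 117 118 115 115
136 121 115 119 116 181 181 181 175  69 209 187  98 100  99  66  64  64  64  62  98 101 108 206  75 144 151 158 157 118 118 117 113 113
142 120 120 121 118 172 179 179 142  94 193 195 141 142 142 155 153 153 188 187 189 187 187 191 182 186 185 187 185 183 113 115 116 118
148 118 121 
[... 919 characters left out ...]
  81  78 116 114 112
190 117 119 122 118 142 174 143 144 146 142 145 144 106 102 102  94  96 103 105 109 183 176 179 178 175 177 144 142  77  79 116 113 111
196 121 119 121 120 143 182 182 144 146 143 146 146 248 250 250 250 249 249 249 251 182 176 180 178 175 181 146 142  81  78 112 117 115
202 116 120 119 121 145 184 179 180 145 144 149 145 194 194 195 194 192 193 193 181 149 147 156 146 147 145 143 143  81 107 113 116 112
208 118 120 118 120 141 180 180 176 142 142 144 143 146 146 145 146 146 144 145 146 145 146 145 144 142 145 142 130  77 106 115 112 115
214 122 116 119 117 121 180 180 176 142 142 142 143 145 147 149 150 137 141 142 137 139 145 145 148 146 144 143  90  80 109 116 112 115
```

The free edge sits at row 147, cols 217-424, which puts the tilt at about 29° with the heel geometry consistent. I'll pivot a few degrees more, then draw along the cover's +x.

Emit:
carry_out --steps '[[[-0.25,-0.4,0.5],0,0.5],[[0,0,0],0,0.5],[[0.4,0.7,0.5],0,0.5],[[0.4,0.7,0.5],0,0.5],[[0,0,0],0,0.5]]'

```text
time: 11.05
position: [0.5098, -0.195, 0.1586]
tool_rot: [0.964, -0.261, 0.026, -0.047]
ft_force: [-0.6, -0.6, -2.7]
grip_width: 0.0717
```

Run:
```python
from h import *
o=st()
```

```text
t 11.05 h-frame mm 9.2 1.9 158.6 F h -0.8 0.2 -2.7 w 0.0717 toolx deg -30.4 toolz(u,v) 0.105 -0.026
```

Emit:
carry_out --steps '[[[0.4,0.7,0.5],0,0.5],[[0.4,0.7,0.5],0,0.5],[[0.4,0.7,0.5],0,0.5],[[0.4,0.7,0.5],0,0.5],[[0,0,0],0,0.5]]'

```text
time: 11.55
position: [0.5281, -0.1637, 0.1813]
tool_rot: [0.964, -0.26, 0.027, -0.047]
ft_force: [-0.4, -0.2, -2.0]
grip_width: 0.0718
```

Run:
```python
from h import *
o=st()
```

```text
t 11.55 h-frame mm 45.5 2.0 181.3 F h -0.4 0.3 -2.0 w 0.0718 toolx deg -30.3 toolz(u,v) 0.105 -0.028
```

Drawn about 60 mm along the cover at light force. I'll lift, and refine the tray pose from the clean views I already have.

Emit:
carry_out --steps '[[[0,0,2],0,0.5],[[0,0,3],0,0.5],[[0,0,3],0,0.5],[[0,0,0],0,0.5],[[0,0,0],0,0.5]]'

```text
time: 12.05
position: [0.5263, -0.1621, 0.2622]
tool_rot: [0.964, -0.26, 0.025, -0.047]
ft_force: [-0.0, 0.6, -3.1]
grip_width: 0.0718
```

Run:
```python
from h import *
o=st()
snap('wrist','w8');snap('side','s8');snap('scene','c8')
for t,thr in (('wrist0',195),('side0',185),('s8',185),('c8',185),('w8',195)):
    c=load(t); M=(c['pixels'].min(2)>thr).astype(np.uint8)
    M=cv2.morphologyEx(M,cv2.MORPH_CLOSE,np.ones((5,5)))
    for x in cv2.findContours(M,0,2)[0]:
        a=cv2.contourArea(x)
        if a<900: continue
        m=cv2.moments(x); g=onz(c,m['m10']/a,m['m01']/a,.01)
        if not(.3<g[0]<.7 and 0<g[1]<.3): continue
        h=cv2.convexHull(x)[:,0]
        W=np.array([onz(c,*q,.015)[:2] for q in h],np.float32)
        (cx,cy),wh,an=cv2.minAreaRect(W*1000); print(t,'area',a,'rect',round(cx),round(cy),np.round(wh),round(an,1),'touch',h.min(0),h.max(0))
```

```text
t 12.05 h-frame mm 46.1 4.4 262.2 F h 0.5 0.3 -3.1 w 0.0718 toolx deg -30.2 toolz(u,v) 0.104 -0.023
wrist0 area 21877.0 rect 498 120 [166. 188.] 82.5 touch [124   0] [300 156]
side0 area 2082.0 rect 505 159 [260. 198.] 82.2 touch [242 179] [316 231]
s8 area 2081.5 rect 506 159 [260. 198.] 82.3 touch [242 179] [316 231]
c8 area 1448.5 rect 506 160 [249. 190.] 82.3 touch [312 155] [371 200]
w8 area 10508.5 rect 496 106 [136. 190.] 82.2 touch [101   0] [279 100]
```

The side and scene views agree on the tray: centre (0.506,0.160), long axis at 82.3°. I'll carry the cover over it and spin about 22.5°.

Emit:
carry_out --steps '[[[-0.2,2.5,0],2,0.5],[[-0.2,3.5,0],3,0.5],[[-0.3,4,0],3,0.5],[[-0.3,4,0],3,0.5],[[-0.3,4,0],3,0.5],[[-0.3,4,0],3,0.5],[[-0.3,3.5,0],3,0.5],[[-0.2,2,0],2,0.5],[[0,0,0],0,0.5],[[0,0,0],0,0.5]]'

```text
time: 13.2
position: [0.4959, 0.1215, 0.2468]
tool_rot: [0.996, -0.066, 0.002, -0.051]
ft_force: [-0.2, -0.9, -2.1]
grip_width: 0.0722
```

Run:
```python
from h import *
o=st(); print(o['position'])
s=snap('side','s9');k=snap('scene','c9')
z=[cv2.resize(x,(400,400),interpolation=cv2.INTER_CUBIC) for x in (k['pixels'][80:220,270:410],s['pixels'][110:250,210:350])]
cv2.imwrite('pics/z9.png',np.hstack(z)[:,:,::-1])
```

```text
t 13.2 h-frame mm 275.3 174.1 246.8 F h -0.9 -0.3 -2.1 w 0.0722 toolx deg -7.6 toolz(u,v) 0.092 0.043
[0.49592822 0.1215307  0.24681458]
```

Emit:
carry_out --steps '[[[0.4,1,-2.5],0,0.5],[[0.3,1,-3],0,0.5],[[0.2,0.8,-3],0,0.5],[[0,0.2,-2],0,0.5],[[0,0,0],0,0.5],[[0,0,0],0,0.5]]'

```text
time: 13.9
position: [0.5105, 0.1438, 0.1397]
tool_rot: [0.996, -0.074, 0.006, -0.05]
ft_force: [-0.5, -0.1, -3.2]
grip_width: 0.0719
```

Run:
```python
from h import *
o=st(); print(o['position']); c=snap('wrist','w10')['pixels'].mean(2).astype(int)
for v in range(100,230,8):
    print(v,' '.join('%3d'%x for x in c[v,180:476:8]))
c=load('w10'); w=np.array([.134,.991,0]); n=np.array([.991,-.134,0]); p=o['position']
for th in np.radians([20,30,40,50]):
    # free-edge top (75,5) rel TCP local (98.4-75=23.4,19.9)
    a,b=.0516,-.0149; P=p+w*(a*np.cos(th)-b*np.sin(th))+np.array([0,0,a*np.sin(th)+b*np.cos(th)])
    print(np.degrees(th),proj(c,P-.055*n),proj(c,P+.055*n))
```

```text
t 13.9 h-frame mm 301.8 172.8 139.7 F h -0.3 0.4 -3.2 w 0.0719 toolx deg -8.5 toolz(u,v) 0.094 0.034
[0.51053028 0.14376827 0.13972387]
100  99  99  95  98 167 219 241 238 238 238 241 241 241 242 240 243 242 241 241 242 239 222 224 220 219 221 218 219 213 172  94  90  90  89  89  86  89
108 102  99  98  99 192 216 240 238 239 238 241 241 240 242 240 242 241 241 240 242 238 222 224 221 219 221 218 219 191 192  95  89  90  89  90  87  94
116 100  99  97  99 215 215 239 238 238 238 240 242 241 242 239 242 242 241 240 242 237 222 223 220 218 222 219 219 171 141  96  90  92  88  89  96  98
124  96  99 100  99 231 148 238 239 238 238 240 242 241 242 241 241 241 242 240 242 222 223 239 238 236 238 236 237 181 122  99 102  99  89  87  94  97
132  97  97 102 100 232 167 229 239 238 238 240 241 241 242 239 241 241 241 240 241 220 222 223 220 217 221 216 220 150 127  94  92  88  89  95  95  98
140  99 101  99  98 236 127 236 239 237 238 239 241 241 241 240 240 241 241 239 241 221 221 238 237 235 238 236 236 160 119 113  99  88  88  95  92  99
148 100 104 100 100 223 146 145 123 121 122 123 123 
[... 1065 characters left out ...]
17 118 117  99 120 121 122 116 105 118 117 118  99 115 113 115 112 111  84  96  95  97  94  94  94
212  97 100  97 101 100 139 214 137 139 135 136 113 114 115 115 116 116 119 118 120 118 119 120 119 115 115 113 112 109  86  85  96  96  95  94  93  96
220  99  98  98 100  97 180 215 137 138 139 127 170 171 170 171 170 171 171 170 170 169 170 168 168 168 150 112 113 110  85  94  96  94  94  94  93  97
228  97  95  99 100  99 210 215 139 136 138 157 168 169 168 169 168 167 169 169 168 168 167 166 167 165 164 135 137 110  82  96  97  93  92  92  90  93
20.0 [220.  156.4] [421.3 153.5]
29.999999999999996 [214.6 159.8] [426.8 156.8]
40.0 [209.1 166.9] [432.5 163.7]
50.0 [203.8 177.8] [438.1 174.4]
```

The free edge sits at row 150, cols 218-424, so the cover is still tilted about 25°. I'll lower toward first contact of the heel with the tray.

Emit:
carry_out --steps '[[[-0.3,0.7,-2],0.8,0.5],[[-0.2,0.7,-2],0,0.5],[[0,0.1,-1],0,0.5],[[0,0,0],0,0.5],[[0,0,0],0,0.5]]'

```text
time: 14.45
position: [0.5125, 0.1565, 0.0954]
tool_rot: [0.996, -0.068, 0.013, -0.05]
ft_force: [0.0, 0.7, -2.8]
grip_width: 0.0716
```

Run:
```python
from h import *
o=st(); print(o['position'])
```

```text
t 14.45 h-frame mm 313.8 177.5 95.4 F h 0.6 0.3 -2.8 w 0.0716 toolx deg -7.9 toolz(u,v) 0.102 0.021
[0.51248255 0.15647862 0.09538451]
```

Emit:
carry_out --steps '[[[-0.4,0,-0.6],0,0.5],[[-0.3,0,-0.6],0,0.5],[[-0.2,0,-0.4],0,0.5],[[0,0,0],0,0.5]]'

```text
time: 14.85
position: [0.5046, 0.1558, 0.0807]
tool_rot: [0.996, -0.069, 0.016, -0.051]
ft_force: [0.3, 0.1, -2.8]
grip_width: 0.0717
```

Emit:
carry_out --steps '[[[0,0.1,-0.5],0,0.5],[[0,0.1,-0.4],0,0.5],[[0,0.1,-0.3],0,0.5],[[0,0,0],0,0.5]]'

```text
time: 15.25
position: [0.5067, 0.1601, 0.0689]
tool_rot: [0.996, -0.069, 0.018, -0.052]
ft_force: [-0.1, -0.1, -1.1]
grip_width: 0.0717
```

The heel has touched (the load fell to 1.1 N). Next I lower along the arc, moving forward as it flattens.

Emit:
carry_out --steps '[[[0,0.45,-0.6],0,0.5],[[0,0.45,-0.6],0,0.5],[[0,0.35,-0.6],0,0.5],[[0,0,0],0,0.5]]'

```text
time: 15.65
position: [0.5079, 0.1735, 0.0494]
tool_rot: [0.996, -0.068, 0.019, -0.051]
ft_force: [0.7, 0.9, 0.1]
grip_width: 0.0721
```

Run:
```python
from h import *
o=st(); print(o['position'],o['ft_force'])
```

```text
t 15.65 h-frame mm 326.2 190.1 49.4 F h 1.1 -0.1 0.1 w 0.0721 toolx deg -8.0 toolz(u,v) 0.109 0.012
[0.50791593 0.17353964 0.04941191] [0.65107251 0.85590456 0.10263399]
```

Emit:
carry_out --steps '[[[0,0.3,-0.6],0,0.5],[[0,0.2,-0.5],0,0.5],[[0,0.15,-0.4],0,0.5],[[0,0,0],0,0.5]]'

```text
time: 16.05
position: [0.5078, 0.1807, 0.0326]
tool_rot: [0.996, -0.068, 0.019, -0.051]
ft_force: [0.7, 0.2, -0.6]
grip_width: 0.0719
```

Run:
```python
from h import *
o=st(); print(o['position'],o['ft_force'])
```

```text
t 16.05 h-frame mm 332.3 193.8 32.6 F h 0.5 -0.5 -0.6 w 0.0719 toolx deg -7.9 toolz(u,v) 0.108 0.012
[0.50778705 0.18067836 0.03257846] [ 0.72638761  0.18622983 -0.63933503]
```

Emit:
carry_out --steps '[[[0,0.1,-0.4],0,0.5],[[0,0.05,-0.3],0,0.5],[[0,0,0],0,0.5]]'

```text
time: 16.35
position: [0.5082, 0.1821, 0.0256]
tool_rot: [0.996, -0.069, 0.019, -0.051]
ft_force: [0.3, 0.3, 0.5]
grip_width: 0.0721
```

Emit:
carry_out --steps '[[[0,0,-0.3],0,0.5],[[0,0,-0.3],0,0.5],[[0,0,0],0,0.5]]'

```text
time: 16.65
position: [0.5085, 0.1821, 0.0237]
tool_rot: [0.996, -0.068, 0.02, -0.052]
ft_force: [-0.1, 0.1, -2.3]
grip_width: 0.0718
```

Run:
```python
from h import *
o=st(); print(o['position'],o['ft_force']); c=snap('wrist','w11')
w=np.array([.134,.991,0]); n=np.array([.991,-.134,0]); p=o['position']*[1,1,0]-.023*w
for z in (.010,.016): 
    for a in (.075,): print(z,[proj(c,p+a*w+s*.055*n+[0,0,z]) for s in (-1,1)])
g=c['pixels'].mean(2).astype(int)
for v in range(100,240,7): print(v,' '.join('%3d'%x for x in g[v,180:476:8]))
```

```text
t 16.65 h-frame mm 333.8 193.9 23.7 F h 0.0 0.2 -2.3 w 0.0718 toolx deg -8.0 toolz(u,v) 0.111 0.01
[0.50852335 0.18205834 0.02366659] [-0.13443986  0.10683216 -2.27501427]
0.01 [array([228.7, 157.3]), array([411.3, 156.2])]
0.016 [array([226. , 157.6]), array([414.4, 156.5])]
100 213 140 197 219 217 141 143 222 221 191 175 221 221 202 165 199 196 201 169 197 198 195 136 186 194 193 115 182 189 190 110 150 185 185 111 123  86
107 190 220 219 217 218 218 218 221 221 218 221 222 222 201 200 201 195 201 201 197 198 195 196 186 194 193 193 189 187 188 185 192 182 186 188 182  88
114 192 220 220 217 219 218 218 221 221 219 221 222 222 201 198 201 194 201 201 199 198 194 194 186 194 193 192 189 189 188 187 192 183 184 187 181  90
121 198 218 220 217 219 219 217 222 220 220 222 224 221 202 200 199 193 201 200 198 197 195 195 186 193 194 192 189 188 186 187 193 184 184 186 180  91
128 191 219 220 217 219 219 217 222 219 219 222 222 202 199 200 200 192 200 199 199 196 194 194 187 195 192 192 189 188 187 186 191 184 185 185 179  92
135 190 220 219 216 218 217 216 221 220 220 222 222 219 202 198
[... 1516 characters left out ...]
 190 190 184 188 192 191 190 189 142 141 141 140 140 141 140 185 180 185 185 207 207 103 187
212 162 186 217 216 217 210 216 162 162 162 161 145 144 137 191 190 185 187 191 190 189 189 141 141 140 141 138 139 139 187 181 185 208 209 207 104 215
219 132 187 217 218 216 210 216 162 161 163 162 163 143 138 122 120 127 126 127 126 132 131 143 141 142 141 141 142 140 186 183 209 209 210 206 106 215
226 145 185 218 218 215 213 217 162 160 158 157 157 138 139 140 137 139 140 139 137 139 139 140 138 138 138 137 141 140 198 211 206 209 212 208 103 213
233 108 184 220 217 215 214 216 162 148 156 156 125 124 124 118 119 119 111 111 112 114 112 111 112 113 141 138 158 145 213 210 206 209 210 205 107 207
```

Emit:
carry_out --steps '[[[0,0,-0.2],0,0.5],[[0,0,0],0,0.5]]'

```text
time: 16.9
position: [0.5085, 0.182, 0.0232]
tool_rot: [0.996, -0.069, 0.021, -0.052]
ft_force: [-0.3, -0.4, -2.2]
grip_width: 0.0716
```

Run:
```python
from h import *
o=st(); print(o['position'])
c=snap('wrist','w12'); g=c['pixels'].mean(2).astype(int)
w=np.array([.134,.991,0]); n=np.array([.991,-.134,0]); p=o['position']*[1,1,0]-.023*w
print(g[172,224:244],g[172,398:418]); print(g[148:170,300])
for z in (.010,.016): print(z,[proj(c,p+.073*w+s*.055*n+[0,0,z]) for s in (-1,1)])
a=cv2.resize(c['pixels'],(480,300)); s=snap('scene','c12')['pixels'][130:220,280:400]
cv2.imwrite('pics/z12.png',np.hstack([a,cv2.resize(s,(320,300))[:,:]])[:,:,::-1])
```

```text
t 16.9 h-frame mm 333.8 193.8 23.2 F h -0.5 0.1 -2.2 w 0.0716 toolx deg -8.0 toolz(u,v) 0.112 0.01
[0.50853974 0.18198279 0.02317584]
[216 216 215 215 206 175 161 163 163 162 162 163 164 163 161 163 163 162
 163 164] [159 160 159 158 159 158 158 159 158 157 158 172 182 199 208 209 210 213
 215 213]
[195 195 197 197 196 196 195 194 195 196 194 155 146 147 147 144 144 147
 148 149 148 146]
0.01 [array([228.6, 160.7]), array([411.4, 159.5])]
0.016 [array([226. , 161.2]), array([414.5, 159.9])]
```

The edges at cols 229 and 409.5, row 159, match a plate lying flat at z=0.010, and the arm no longer goes down. I'll release and rise along the tool axis.

Emit:
carry_out --steps '[[[0,0,0],0,0],[[0,0,0],0,0],[[0,0,0],0,0],[[0,0,0],0,0],[[0,-0.1,1],0,0],[[0,-0.2,2],0,0],[[0,-0.3,3],0,0],[[0,-0.5,4],0,0],[[0,-0.5,4],0,0],[[0,0,0],0,0]]'

```text
time: 18.0
position: [0.5063, 0.1647, 0.1673]
tool_rot: [0.996, -0.069, 0.018, -0.051]
ft_force: [0.3, 0.7, -0.6]
grip_width: 0.0872
```

Run:
```python
from h import *
o=st(); print(o['position'],o['ft_force'])
c=snap('wrist','w13'); s=snap('scene','c13'); d=snap('side','s13')
z=[cv2.resize(x,(400,400),interpolation=cv2.INTER_CUBIC) for x in (c['pixels'][0:340,150:490],d['pixels'][150:250,230:330])]
cv2.imwrite('pics/z13.png',np.hstack(z)[:,:,::-1])
w=np.array([.134,.991,0]); n=np.array([.991,-.134,0]); T=np.array([.506,.160,0])
for nm,x in (('wrist',c),('side',d)):
    q=[proj(x,T+a*w+b*n+[0,0,.010]) for a,b in ((.075,-.055),(.075,.055),(-.075,-.055),(-.075,.055))]
    print(nm,[((v-[150,0])*400/340 if nm=='wrist' else (v-[230,150])*4+[400,0]).round().tolist() for v in q])
```

```text
t 18.0 h-frame mm 317.8 187.0 167.3 F h 0.7 0.1 -0.6 w 0.0872 toolx deg -8.0 toolz(u,v) 0.108 0.013
[0.50629259 0.1647479  0.16733793] [ 0.28233859  0.66556042 -0.59907359]
wrist [[135.0, 158.0], [259.0, 158.0], [140.0, 319.0], [255.0, 318.0]]
side [[507.0, 198.0], [599.0, 155.0], [590.0, 278.0], [685.0, 230.0]]
```

View pics/z13.png

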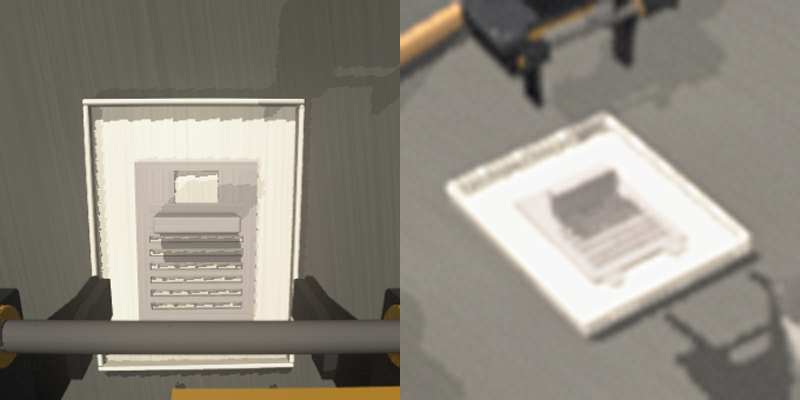

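The last view shows the cover flat, rib up and centred in the tray: its corners at (135,160) and (259,160) lie within 3 px of the predicted ones, and the gripper is clear. Next I check the bystanders numerically, then hand in.

Run:
```python
from h import *
a,b=[load(t)['pixels'].astype(int) for t in('scene0','c13')]
for n,(x,y,X,Y) in dict(magnet=(348,215,380,250),frame=(205,250,285,335),purple=(295,248,350,295),hammer=(365,122,425,155),red=(160,195,238,292)).items():
    d=abs(a-b)[y:Y,x:X].max(2); print(n,(d>40).mean().round(3))
print(robot.hand_in())
```

```text
magnet 0.0
frame 0.147
purple 0.068
hammer 0.0
red 0.235
the job is handed in; nothing more can be done
None
```

Run:
```python
from h import *
for t0,t1 in (('scene0','c13'),('side0','s13')):
    for nm,f in (('red',lambda p:(p[...,0]>1.8*p[...,1])&(p[...,0]>1.8*p[...,2])&(p[...,0]>90)),('purple',lambda p:(p[...,2]>1.6*p[...,1])&(p[...,0]>1.3*p[...,1])&(p[...,2]>90))):
        r=[]
        for t in(t0,t1):
            y,x=np.nonzero(f(load(t)['pixels'].astype(int))); r.append((len(x),x.mean().round(1),y.mean().round(1)))
        print(t0,nm,r)
a,b=[cv2.Canny(load(t)['pixels'][235:310,405:470],40,120) for t in('side0','s13')]
print('frame side edge overlap',(a&b>0).sum()/(a>0).sum(), 'shift',cv2.phaseCorrelate(a.astype(float),b.astype(float)))
```

```text
scene0 red [(2019, np.float64(198.8), np.float64(246.6)), (2038, np.float64(198.6), np.float64(246.9))]
scene0 purple [(883, np.float64(323.0), np.float64(272.9)), (927, np.float64(322.5), np.float64(272.6))]
side0 red [(3102, np.float64(366.3), np.float64(335.3)), (3157, np.float64(365.9), np.float64(335.0))]
side0 purple [(854, np.float64(406.0), np.float64(228.1)), (866, np.float64(405.9), np.float64(228.1))]
frame side edge overlap 0.501039501039501 shift ((-0.8835435210795808, 0.22717536333973953), 0.25980135534057974)
```

The cover is out of the filter bay and lies flat, rib up, in the middle of the tray. The gripper is open and clear of it, and the job was handed in at about 18 s.

**What I did**
- **Tab:** I pushed it in until the cover sprang up. The first try passed over the tab without touching it, because the fingertips sit about 20 mm shorter than stated. Lower down, it worked.
- **Grip:** I held the rib by its two ends rather than pinching across its thickness as the text advised. The moves only turn about the vertical, and this way the cover could pivot between the pads.
- **Pivot and draw:** I measured the tilt at about 29° with the heel still in the frame. I added an estimated few degrees without measuring again, then drew it out about 60 mm along its own length and lifted.
- **Placing:** The heel touched the tray first. I then lowered it flat along an arc and let go.

**Last checks**
- **Position:** After release, the cover's free-end corners were within about 3 px of where a flat, centred cover should be. The readings before letting go also showed it flat.
- **Bystanders:** The magnet and hammer pixels had not changed, and the red and purple covers were within half a pixel of where they started.

**What failed or disagreed**
- **Tab force:** The wrist reading reached 92 N at the tab's end stop. That is below the 120 N wrist limit. I took it as the fingertips on the tab, but I could not rule out part of it being the gripper body, whose limit is 40 N.
- **Steel cage (frame):** The image comparison was inconclusive: 15% of its pixels changed, edge overlap was 50% and the apparent shift was under 1 px. I put this down to moving arm shadows, since the arm stayed well away from it.
- **Release:** A steady -2.2 N remained on the wrist just before I let go, though the images showed the plate flat on the tray.

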